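Close the unused dust-extraction inlet

ROBOT

A 7-joint arm with a two-finger parallel gripper is mounted at the origin on the work surface. World frame = base frame: x ahead of the robot, y to its left, z up, the work surface at z = 0. Lengths are in m, angles in rad, forces in N, time in s.
With the tool pointing down it reaches from about 0.4 to 0.9 m from the base axis. Payload 5.6 kg.
Tool frame: the origin (TCP) lies at the very end of the fingers, on their centre line; the grasp point (between the pads) lies 19 mm behind it; y points along the fingers, z is the direction in which the jaws open and shut, and the axes are right-handed (so a half turn about y gives the same grasp; the last joint's range is limited). The gripper opens to 92 mm and grips with 3 to 60 N. Pads are 20 mm wide; open, the fingers measure 128 mm over their backs; the gripper's body (75 mm by 189 mm) begins 69 mm behind the grasp point.
Start: joints at [1.219, 0.468, -0.012, 1.603, 0.006, 1.071, -0.056], TCP at [0.198, -0.619, 0.192] pointing down, gripper open.
Joint ranges: [-2.53, 2.53], [-0.31, 2.02], [-1.57, 1.55], [0.28, 2.44], [-1.29, 4.43], [0.15, 1.84], [-2.92, 2.92]. Speed limits (rad/s): [2.57, 2.57, 3.14, 3.14, 3.14, 3.14, 3.14].

INTERFACE

Orientations are given as a unit quaternion [x, y, z, w].
In Python, from rig import readout, capture, camera_params, r, outline_of, mark_of gives the robot as it stands.
- The arm moves only by the shell command python3 -m pendant 'ROWS' [OPENING] [FORCE]. ROWS is a JSON object of lists of equal length, an entry for each row: "travel": the shift along the tool's x, y, z normalised to -1 to 1, where 1 is 0.3 m, a list of three; "roll": the turn about the tool's y normalised to -1 to 1, where 1 is 0.5 rad. A call has 1 to 10 rows; each row shifts and turns the commanded pose from where the row before left it, along the tool's axes as they then stand; what a row does not reach is not made up. A row lasts 1/12 s, in which the tool goes at most 41.7 mm and 7.16 degrees, less where a joint would pass 70% of its speed; a pose out of reach is approached as far as the arm can. A call with a number of a shift or a turn outside -1 to 1 is refused whole. A call with a gripper value outside its range is refused whole. OPENING is the closure in counts, from 0 (fully open) to 255 (shut), set as the call begins (- or left out, the last holds). The fingers move at their own pace and stop on an object; FORCE is the grip in N (left out, the last holds). Time passes only in rows, so rows that do not move let the fingers close. It gives the time, the measured TCP pose, the force and the opening at its end, in the units of the state.
- readout.observe(): the state, without advancing time (a new reading comes with each control period).
- capture(name): name is "scene" or "top" or "wrist"; returns the picture (384x512x3 uint8, blue, green, red); there is no depth.
- camera_params(name): a dict with "vfov" (degrees; the focal length in pixels is half the picture's height over the tangent of half this angle, whatever the lens; pixels are square), "cx", "cy" (the principal point, pixels), "xyz" and "rotation" of the camera in the world. Camera axes: x right, y down, z forward; pixel columns grow to the right and rows downward; lengths in m; the calibration is good to about 2 mm. A picture is of the moment at which its call begins: read the wrist's pose just before it. camera_params takes no time and is no camera call; for the wrist camera it gives the pose at the moment of the call.
- r.close_job(): hands the job in, once; it reports no verdict.
Trained networks look in the newest picture that a camera, given by its name, has taken for a name from the list of things; names that differ only in an ending like _2 or _b are one class to them, and where a whole thing is asked for, a point or a joint stands for the part that bears it (a point fixed in the world has none). Each returns a list of dicts, best first, with "conf" (0 to 1); they miss things now and then, are a little off and sometimes report something else, mostly with a low value. They report only what shows in the picture. A call takes as long as a camera call. They do not tell look-alikes from the thing itself.
- outline_of(camera, query): "mask" (384x512 bool, what is visible of it) and "extent" ([left, top, right, bottom] in pixels, round what is visible of it).
- mark_of(camera, query): "pixel" ([row, column] in pixels: a listed point, or the origin of a listed thing).
The state is a dict: "time_s": time; "joints": joint angles; "joint_velocities": joint speeds; "effort": joint torques, N m; "tool_pos": TCP position; "orientation": TCP orientation; "ft_force": force on the tool from outside, world axes, zero at the start; "moment": the same for the moment, N m; "width": finger opening in m.
Only numpy, scipy, OpenCV 4.12 (cv2) and the standard library are available. Lean on these libraries where they do the work, as an engineer would, in place of code of your own. Each camera call takes 0.05 s, during which the arm holds its last target. There are 200 camera calls.

TASK

Of the two dust-extraction inlets, one wide and one narrow, one is connected to the bent pipe and the other stands bare. See which one is bare, and close it with the grey stopper that fits it, pushed fully home so that its flange lies flat on the mouth. Leave the other stopper standing where it is, and do not push the other things on the bench about.

Things in the scene. Friction and masses are not known exactly. Their poses are not given: they have to be found in the camera images.
- large_stopper: the large stopper: grey moulded plastic, loose, standing upright on the bench on its narrow end, 93 mm high. Origin at the centre of its underside, z up along its axis. A tapered plug (diameter 62 mm at the bottom growing to 78 mm at 45 mm up), then a round flange 100 mm across and 8 mm thick (45 to 53 mm up), then a flat grip bar on top (53 to 93 mm up), centred, 60 mm long along the stopper's own x and 24 mm thick along its own y
- large_stopper_shoulder (a point): underside of the large stopper's flange, on its axis, 45 mm above its origin; meets the mouth of the neck when fully home
- small_stopper: the small stopper: grey moulded plastic, loose, standing upright on the bench on its narrow end, 93 mm high. Origin at the centre of its underside, z up along its axis. A tapered plug (diameter 40 mm at the bottom growing to 50 mm at 45 mm up), then a round flange 72 mm across and 8 mm thick (45 to 53 mm up), then a flat grip bar on top (53 to 93 mm up), centred, 60 mm long along the stopper's own x and 24 mm thick along its own y
- small_stopper_shoulder (a point): underside of the small stopper's flange, on its axis, 45 mm above its origin; meets the mouth of the neck when fully home
- wide_inlet: foot of the wide inlet: origin at bench level under the trunk pipe's axis; only for telling which inlet the elbow stands on
- narrow_inlet: foot of the narrow inlet, likewise
- wide_inlet_neck: the wide inlet's neck, a fixed white round spout 100 mm in outer diameter with a round bore 84 mm in diameter, straight, 77 mm deep with a closed bottom. Origin at the centre of its mouth (163 mm above the bench), z pointing out of the mouth along the bore, which leans 30 degrees from vertical towards the robot; y is level, along the trunk. When the elbow pipe is on this inlet it hides the mouth
- narrow_inlet_neck: the narrow inlet's neck, a fixed white round spout 100 mm in outer diameter with a round bore 56 mm in diameter, straight, 77 mm deep with a closed bottom. Origin at the centre of its mouth (163 mm above the bench), z pointing out of the mouth along the bore, which leans 30 degrees from vertical towards the robot; y is level, along the trunk. When the elbow pipe is on this inlet it hides the mouth
- elbow: fixed, rigid bent metal pipe, about 92 mm thick (114 mm at its collar) and 300 mm high, that covers the mouth of one inlet and bends away from the robot over the trunk down to the bench. Its origin coincides with the foot of the inlet that it is connected to; the other inlet is bare
- trunk: fixed horizontal metal extraction pipe, 100 mm thick, 470 mm long along its own y, its axis 55 mm above the bench, lying across the bench beyond the stoppers; the two inlets rise from it, one 120 mm either side of its middle; which is on which side varies. Origin at bench level under its middle
- tape_roll: bystander: loose cardboard core of edge-banding tape, 84 mm across, 23 mm high, lying flat; origin under its centre
- screwdriver: bystander: screwdriver lying on the bench
- brush: bystander: bench brush lying on the bench
- offcut: bystander: plywood offcut 160 x 90 x 18 mm lying flat; origin under its centre
- glue_jar: bystander: closed white jar, 72 mm across, 100 mm high, standing; origin under its centre
- push_block: bystander: wooden push block 180 x 70 mm, about 71 mm high with its handle; origin under its centre
Things that resemble listed ones, but are neither listed nor needed, are in the scene too. Leave any blue or red look-alike of the small_stopper alone.

How it is judged:
At the end, for the whole second after the job is handed in: The bare inlet is closed by its own stopper (large in wide, small in narrow): flange underside within 8 mm of the mouth centre, axis within 0.1 rad of the bore, at rest (under 0.02 m/s). The other stopper stands upright (within 0.2 rad), within 30 mm of its start (((horizontal distance between elbow and narrow_inlet below 0.04 m and distance between large_stopper_shoulder and wide_inlet_neck below 0.008 m and angle between the z axis of large_stopper and the z axis of wide_inlet_neck, either way round below 0.1 rad and linear speed of large_stopper below 0.02 m/s and distance of small_stopper from where it was at the start of the episode below 0.03 m and angle between small_stopper's own z axis and vertical below 0.2 rad) or (horizontal distance between elbow and wide_inlet below 0.04 m and distance between small_stopper_shoulder and narrow_inlet_neck below 0.008 m and angle between the z axis of small_stopper and the z axis of narrow_inlet_neck, either way round below 0.1 rad and linear speed of small_stopper below 0.02 m/s and distance of large_stopper from where it was at the start of the episode below 0.03 m and angle between large_stopper's own z axis and vertical below 0.2 rad))); the robot touches nothing.
It fails at once if one of the bystanders (roll, screwdriver, brush, offcut, jar, push block) is pushed more than 50 mm from its place (distance of any of tape_roll, screwdriver, brush, offcut, glue_jar, push_block from where it was at the start of the episode above 0.05 m).
It also fails if it takes over 42 s, if anything falls off the work surface, if the arm or the gripper's body presses on something with over 40 N, if the wrist force passes 120 N, or if a joint passes its speed limit or range.

## Working session

There is one attempt and no reset: what is moved stays moved. The work goes in short steps, Python scripts to look and compute and a shell command to move; the robot and the scene stay as the last step left them, time stands still between calls to the robot, and variables do not carry over. Pictures are saved under pics/ and viewed, about 8 in all and at most 12, crops included, and the job is handed in when it is done.

```bash
ls; mkdir -p pics; python3 - <<'E'
from rig import *
import cv2,numpy as np
s=readout.observe(); print(s)
for c in ("scene","top"):
    im=capture(c); cv2.imwrite(f"pics/{c}0.png",im); print(c,camera_params(c))
    for q in ("large_stopper","small_stopper","elbow","wide_inlet_neck","narrow_inlet_neck","trunk"):
        print(c,q,[(round(d['conf'],2),np.round(d['pixel'])) for d in mark_of(c,q)][:4])
a=cv2.imread("pics/scene0.png");b=cv2.imread("pics/top0.png")
cv2.imwrite("pics/both0.png",cv2.resize(np.vstack([a,b]),(400,600)))
E
```

```text
pics
{'time_s': 0.0, 'joints': array([ 1.21900371,  0.46838422, -0.01159057,  1.60364887,  0.00600387,
        1.07141137, -0.05630694]), 'joint_velocities': array([ 0.00031955,  0.00148133, -0.00020273, -0.00031658,  0.00051174,
       -0.00122761,  0.00093379]), 'effort': array([ 1.34141310e-04, -5.20568454e+01, -1.26022438e-02, -2.43742454e+01,
       -5.67626464e-02,  1.73938286e-02,  1.72498244e-04]), 'tool_pos': array([ 0.19726462, -0.61866511,  0.19072538]), 'orientation': array([-0.10885925,  0.69932533, -0.69807363,  0.10856773]), 'ft_force': array([-0.18044706,  0.03018835, -0.36040746]), 'moment': array([ 0.00032688,  0.00057815, -0.00391414]), 'width': 0.09204942053568241}
scene {'vfov': 57.29481173964877, 'cx': 254.2696457402226, 'cy': 185.65254230628616, 'xyz': array([ 1.00134734, -0.52051847,  0.83603501]), 'rotation': array([ 0.85592403,  0.34600984, -0.14280726, -0.35675948])}
scene large_stopper []
scene small_stopper [(0.75, array([183., 322.])), (0.64, array([168., 284.])), (0.54, array([154., 252.]))]
scene elbow []
scene wide_inlet_neck [(0.77, array([179., 313.]))]
scene narrow_inlet_neck [(0.65, array([244., 188.]))]
scene trunk []
top {'vfov': 51.982266347649386, 'cx': 257.92506759113905, 'cy': 194.056962013674, 'xyz': array([0.26000483, 0.02182673, 1.35269224]), 'rotation': array([ 0.71272957, -0.69441799,  0.0748193 , -0.06482513])}
top large_stopper [(0.81, array([219., 325.]))]
top small_stopper [(0.8, array([184., 187.])), (0.76, array([220., 200.])), (0.66, array([258., 199.]))]
top elbow [(0.62, array([148., 302.]))]
top wide_inlet_neck [(0.58, array([152., 234.])), (0.35, array([215., 192.]))]
top narrow_inlet_neck []
top trunk [(0.62, array([148., 266.]))]
```

View pics/top0.png

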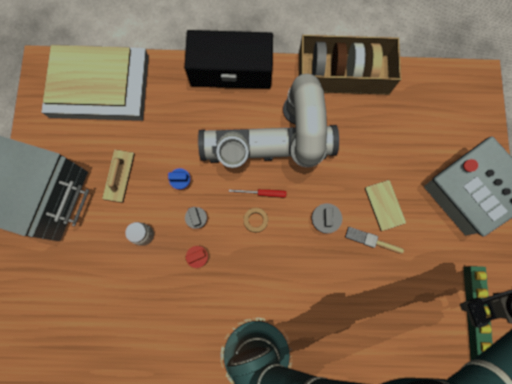

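View pics/scene0.png

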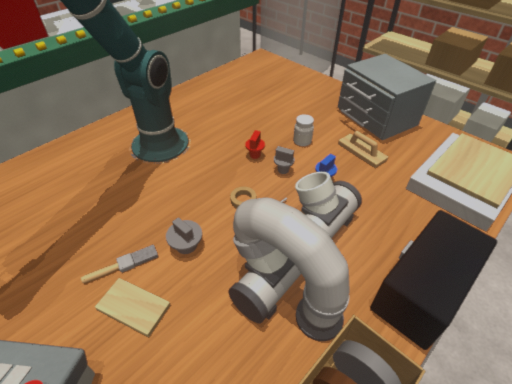

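The top view shows the elbow on the right inlet (312,150) and the bare inlet at (233,150). Stopper candidates, as (col,row) in the top view:
- grey large: (326,219)
- grey small: (197,217)
- blue look-alike: (180,179)
- red look-alike: (197,257)

Next I'll judge the bore size in a crop and work out positions.

```bash
cat > h.py <<'E'
from rig import *
import cv2,numpy as np
from scipy.spatial.transform import Rotation as R
def cam(c):
    p=camera_params(c); q=np.array(p['rotation']); Rm=R.from_quat(q).as_matrix() if q.size==4 else q
    return p,192/np.tan(np.radians(p['vfov']/2)),Rm,np.array(p['xyz'])
def proj(c,X):
    p,f,Rm,t=cam(c); v=(np.atleast_2d(X)-t)@Rm; return np.c_[p['cx']+f*v[:,0]/v[:,2],p['cy']+f*v[:,1]/v[:,2]]
def back(c,row,col,z):
    p,f,Rm,t=cam(c); d=Rm@np.array([(col-p['cx'])/f,(row-p['cy'])/f,1]); return t+d*(z-t[2])/d[2]
E
python3 - <<'E'
from h import *
a=cv2.imread("pics/top0.png");b=cv2.imread("pics/scene0.png")
A=cv2.resize(a[110:190,190:270],(400,400),interpolation=2)
B=cv2.resize(b[140:240,275:375],(400,400),interpolation=2)
cv2.imwrite("pics/neck.png",np.hstack([A,B]))
for q,z in (("large_stopper",0),("small_stopper",0),("elbow",0),("wide_inlet_neck",.163),("trunk",0)):
    for d in mark_of("top",q)[:3]: print(q,d['pixel'],back("top",*d['pixel'],z).round(4))
for q in ("large_stopper","small_stopper"):
  for d in outline_of("top",q)[:3]:
    print(q,d['conf'],d['extent'],d['mask'].sum())
E
```

```text
large_stopper [218.7, 325.2] [ 0.4507 -0.2296  0.    ]
small_stopper [183.9, 186.8] [0.5608 0.2565 0.    ]
small_stopper [219.6, 200.5] [0.436  0.2018 0.    ]
small_stopper [257.5, 198.9] [0.3068 0.2004 0.    ]
elbow [148.1, 302.1] [ 0.7042 -0.1487  0.    ]
wide_inlet_neck [152.0, 234.5] [0.6315 0.0848 0.163 ]
wide_inlet_neck [215.4, 192.5] [0.427  0.2051 0.163 ]
trunk [147.5, 266.5] [ 0.7026 -0.0207  0.    ]
large_stopper 0.95 [315.6, 204.0, 341.6, 235.4] 655
small_stopper 0.94 [186.0, 247.4, 209.5, 268.1] 384
small_stopper 0.87 [169.6, 170.4, 192.4, 190.0] 358
small_stopper 0.69 [190.1, 207.8, 205.2, 229.5] 373
```

View pics/neck.png

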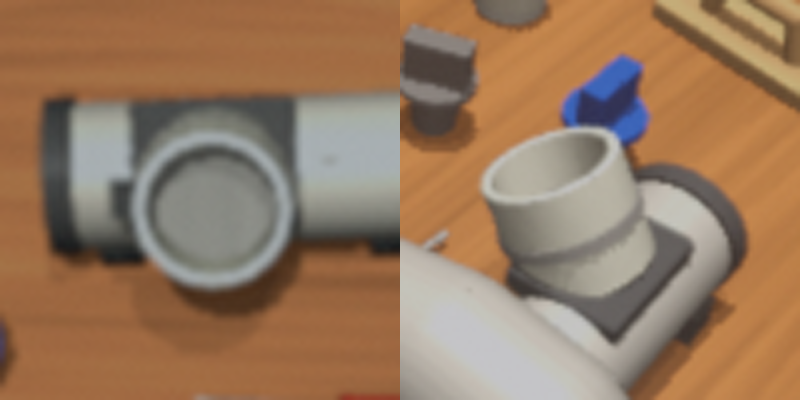

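The bore-to-rim ratio is about 0.8, so the bare inlet is the wide one and I need the large grey stopper. The rows can't tilt the tool. I'll grip the bar off-centre so the stopper hangs leaning about 30°, then seat it.

```bash
cat >> h.py <<'E'
def tool():
    s=readout.observe(); return s,np.array(s['tool_pos']),R.from_quat(s['orientation']).as_matrix()
def go(X,yaw_to=None):
    s,p,T=tool(); print('tcp',p.round(4),'w',round(s['width'],4),'t',s['time_s']); print('axes x,y,z:',T.T.round(3).tolist())
    print('units',((np.array(X)-p)@T/0.3).round(4))
E
python3 - <<'E'
from h import *
go([0.45,-0.23,0.32])
E
```

```text
tcp [ 0.1975 -0.6193  0.1917] w 0.0917 t 1.05
axes x,y,z: [[-0.953, -0.304, 0.0], [-0.0, -0.0, -1.0], [0.304, -0.953, 0.0]]
units [-1.1962 -0.4279 -0.9805]
```

```bash
python3 -m pendant '{"travel":[[0,-0.12,0],[-0.05,-0.12,-0.05],[-0.09,-0.08,-0.07],[-0.1,-0.05,-0.08],[-0.1,-0.03,-0.08],[-0.1,0,-0.08],[-0.1,0,-0.08],[-0.1,0,-0.08],[-0.1,0,-0.08],[-0.1,0,-0.08]],"roll":[0,0,0,0,0,0,0,0,0,0]}' 0 10
python3 -m pendant '{"travel":[[-0.1,0,-0.08],[-0.1,0,-0.08],[-0.1,0,-0.08],[-0.1,0,-0.08],[0,0,0],[0,0,0],[0,0,0],[0,0,0],[0,0,0]],"roll":[0,0,0,0,0.15,0.15,0.15,0.15,0]}'
python3 - <<'E'
from h import *
c="wrist";im=capture(c);cv2.imwrite("pics/w1.png",im)
go([0.45,-0.23,0.32])
for d in outline_of(c,"large_stopper")[:2]: print(d['conf'],d['extent'])
for d in mark_of(c,"large_stopper")[:2]: print(d['conf'],d['pixel'],back(c,*d['pixel'],0))
E
```

```text
time_s: 1.88
tool_pos: [0.3762, -0.3468, 0.3119]
orientation: [0.109, -0.698, 0.699, -0.109]
ft_force: [0.0, -1.3, 0.2]
width: 0.0916
time_s: 2.63
tool_pos: [0.4607, -0.2205, 0.3116]
orientation: [0.002, -0.707, 0.707, -0.002]
ft_force: [-0.1, 0.5, 0.5]
width: 0.0918
tcp [ 0.4607 -0.2205  0.3116] w 0.0917 t 2.6833
axes x,y,z: [[-1.0, -0.01, -0.0], [0.0, -0.0, -1.0], [0.01, -1.0, 0.0]]
units [ 0.0359 -0.028   0.0313]
0.93 [232.2, 141.6, 291.0, 202.8]
0.93 [166.3, 260.1] [ 0.44861781 -0.22303817  0.        ]
```

View pics/w1.png

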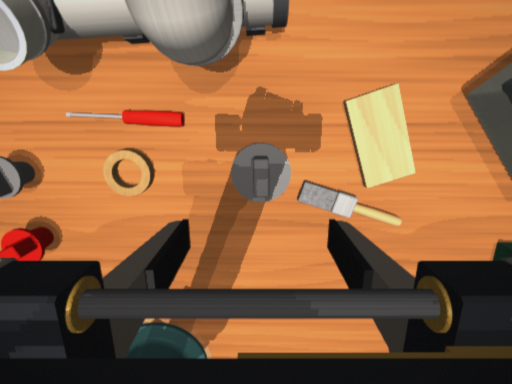

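The wrist view shows the large grey stopper at (261,172), its bar running close to vertical in the image (x direction), with clear space on both sides for the jaws.

```bash
python3 - <<'E'
from h import *
c="wrist"
print('flange',back(c,172.2,261.6,.049).round(4))
im=cv2.imread("pics/w1.png"); crop=im[135:210,225:298]
cv2.imwrite("pics/w1c.png",cv2.resize(crop,None,fx=8,fy=8,interpolation=2))
for r,cc in((157,253),(157,270),(197,252),(197,271)): print(back(c,r,cc,.093).round(4))
E
```

```text
flange [ 0.4471 -0.2253  0.049 ]
[ 0.4784 -0.2115  0.093 ]
[ 0.4786 -0.2368  0.093 ]
[ 0.4164 -0.2103  0.093 ]
[ 0.4167 -0.2397  0.093 ]
```

View pics/w1c.png

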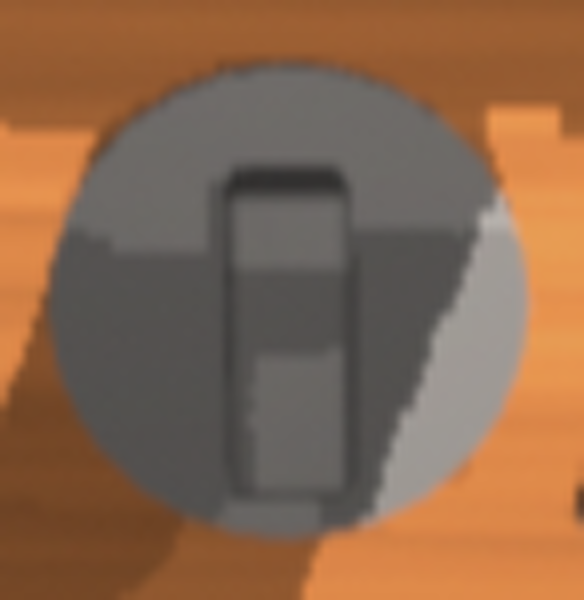

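```bash
python3 -m pendant '{"travel":[[-0.029,0.12,0.013],[0,0.13,0],[0,0.13,0],[0,0.13,0],[0,0.13,0],[0,0.1,0],[0,0.07,0],[0,0.032,0],[0,0,0]],"roll":[0,0,0,0,0,0,0,0,0]}'
python3 - <<'E'
from h import *
go([0.4695,-0.2245,0.059])
E
```

```text
time_s: 3.53
tool_pos: [0.468, -0.2238, 0.0569]
orientation: [-0.005, 0.708, -0.706, 0.002]
ft_force: [0.1, -0.0, 0.7]
width: 0.092
tcp [ 0.468  -0.2238  0.0569] w 0.092 t 3.5333
axes x,y,z: [[-1.0, -0.01, 0.004], [-0.004, 0.002, -1.0], [0.01, -1.0, -0.002]]
units [-0.0049 -0.0069  0.0023]
```

```bash
python3 -m pendant '{"travel":[[-0.005,-0.007,0.002],[0,0,0],[0,0,0],[0,0,0],[0,0,0],[0,0,0],[0,0,0],[0,0,0],[0,0,0],[0,0,0]],"roll":[0,0,0,0,0,0,0,0,0,0]}' 255 5
python3 -m pendant '{"travel":[[0,-0.02,0],[0,-0.04,0],[0,-0.04,0],[0,-0.04,0],[0,-0.03,0],[0,0,0],[0,0,0],[0,0,0],[0,0,0]],"roll":[0,0,0,0,0,0,0,0,0]}'
python3 - <<'E'
from h import *
for c in("wrist","scene"):
    cv2.imwrite(f"pics/{c}2.png",capture(c))
p=proj("scene",[.447,-.225,.1])[0].astype(int);print(p)
a=cv2.imread("pics/wrist2.png");b=cv2.imread("pics/scene2.png")[p[1]-75:p[1]+75,p[0]-100:p[0]+100]
cv2.imwrite("pics/m2.png",np.hstack([cv2.resize(a,(400,300)),cv2.resize(b,(400,300))]))
print(tool()[0]['width'],tool()[0]['ft_force'])
E
```

```text
time_s: 4.37
tool_pos: [0.4709, -0.2249, 0.061]
orientation: [-0.003, 0.707, -0.707, 0.003]
ft_force: [0.6, -0.1, 1.1]
width: 0.0274
time_s: 5.12
tool_pos: [0.4703, -0.2247, 0.1113]
orientation: [-0.004, 0.707, -0.707, 0.003]
ft_force: [-0.5, 0.2, -3.3]
width: 0.0238
[181 223]
0.02385491284802365 [ 0.31082372 -0.22102414 -2.45809133]
```

View pics/m2.png

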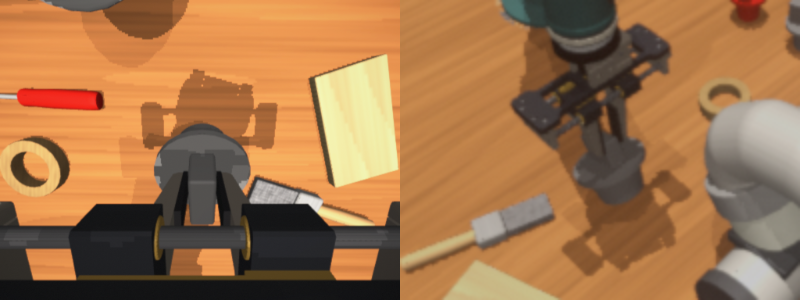

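The stopper has swung with its bottom away from the robot, which is the direction I want. I'll fit the lean angle.

```bash
cat >> h.py <<'E'
def pts():
    a=np.linspace(0,2*np.pi,60);L=[]
    for rr,z in((31,0),(39,45),(50,45),(50,53)): L.append(np.c_[rr*np.cos(a),rr*np.sin(a),0*a+z])
    return L
BAR=np.array([[x,y,z] for x in(-30,30) for y in(-12,12) for z in(53,93)],float)
def sil(c,th,xs,zs):
    s,p,T=tool(); g=p-0.019*T[:,1]
    x=-T[:,0]; y=-T[:,2]; z=-T[:,1]
    X=np.cos(th)*x+np.sin(th)*z; Z=-np.sin(th)*x+np.cos(th)*z; M=np.c_[X,y,Z]
    f=lambda P:proj(c,g+((P-[xs,0,zs])/1000)@M.T)
    m=np.zeros((384,512),np.uint8); L=pts()
    for P in (np.r_[L[0],L[1]],np.r_[L[2],L[3]],BAR): cv2.fillConvexPoly(m,cv2.convexHull(f(P).astype(np.float32)).astype(np.int32),1)
    return m>0
def lean(c,xs=24,zs=80):
    o=outline_of(c,"large_stopper")
    if not o: print('none');return
    k=o[0]['mask'].astype(bool);print(o[0]['conf'],o[0]['extent'],k.sum())
    r=[]
    for d in np.arange(-10,61,2):
        m=sil(c,np.radians(d),xs,zs); r.append(((m&k).sum()/((m|k).sum()),d,(k&~m).sum()))
    print(sorted(r)[::-1][:5])
E
python3 - <<'E'
from h import *
for c in("wrist","scene"): capture(c);lean(c)
E
```

```text
0.91 [196.3, 156.8, 322.0, 286.8] 8601
[(np.float64(0.7854592070323231), np.int64(28), np.int64(23)), (np.float64(0.7797199597327721), np.int64(30), np.int64(81)), (np.float64(0.7782012886831836), np.int64(26), np.int64(26)), (np.float64(0.7653656348138178), np.int64(24), np.int64(71)), (np.float64(0.7640806686046512), np.int64(32), np.int64(190))]
0.71 [168.0, 215.3, 205.7, 251.0] 914
[(np.float64(0.8130155820348305), np.int64(30), np.int64(27)), (np.float64(0.8034265103697025), np.int64(28), np.int64(23)), (np.float64(0.8005390835579514), np.int64(26), np.int64(23)), (np.float64(0.7954545454545454), np.int64(32), np.int64(39)), (np.float64(0.7739602169981917), np.int64(34), np.int64(58))]
```

Lean is about 29°. I'll firm the grip, lift, and carry it along y, staying on the robot's side of the elbow.

```bash
python3 -m pendant '{"travel":[[0,0,0],[0.02,-0.05,0],[0.02,-0.08,0],[0,-0.1,0],[0,-0.1,0],[0,-0.1,0],[0,-0.1,0],[0,-0.1,-0.03],[0,-0.07,-0.06],[0,-0.03,-0.09]],"roll":[0,0,0,0,0,0,0,0,0,0]}' 255 15
python3 -m pendant '{"travel":[[0,0,-0.1],[0,0,-0.11],[0,0,-0.11],[0,0,-0.11],[0,0,-0.11],[0,0,-0.11],[0,0,-0.1],[0,0,-0.06],[0,0,-0.02],[0,0,0]],"roll":[0,0,0,0,0,0,0,0,0,0]}' 
python3 - <<'E'
from h import *
go([0.6,0.09,0.33])
for c in("wrist","scene"):
    cv2.imwrite(f"pics/{c}3.png",capture(c)); lean(c)
    for d in mark_of(c,"wide_inlet_neck")[:2]: print(d['conf'],d['pixel'],back(c,*d['pixel'],.163).round(4))
print(tool()[0]['ft_force'])
E
```

```text
time_s: 6.25
tool_pos: [0.4595, -0.173, 0.3343]
orientation: [-0.0, -0.706, 0.708, -0.003]
ft_force: [0.8, -0.5, -2.6]
width: 0.0233
time_s: 7.08
tool_pos: [0.456, 0.0793, 0.331]
orientation: [0.004, -0.707, 0.707, -0.004]
ft_force: [-0.4, 0.1, -3.4]
width: 0.0233
tcp [0.456  0.0793 0.331 ] w 0.0233 t 7.0833
axes x,y,z: [[-1.0, -0.012, -0.0], [0.0, -0.0, -1.0], [0.012, -1.0, 0.0]]
units [-0.4805  0.0034 -0.03  ]
0.66 [194.9, 156.8, 320.8, 286.9] 8681
[(np.float64(0.791605705925384), np.int64(28), np.int64(24)), (np.float64(0.7839013778100072), np.int64(26), np.int64(33)), (np.float64(0.7832952989502511), np.int64(30), np.int64(100)), (np.float64(0.7691343657685077), np.int64(24), np.int64(89)), (np.float64(0.7681356546971345), np.int64(32), np.int64(210))]
0.88 [242.8, 95.7, 281.5, 134.2] 968
[(np.float64(0.8465073529411765), np.int64(28), np.int64(47)), (np.float64(0.8430127041742287), np.int64(26), np.int64(39)), (np.float64(0.8304466727438469), np.int64(30), np.int64(57)), (np.float64(0.8177737881508079), np.int64(24), np.int64(57)), (np.float64(0.8170289855072463), np.int64(32), np.int64(66))]
0.63 [180.1, 311.3] [0.6301 0.0937 0.163 ]
[ 0.55511143  0.09441353 -2.94222703]
```

View pics/wrist3.png

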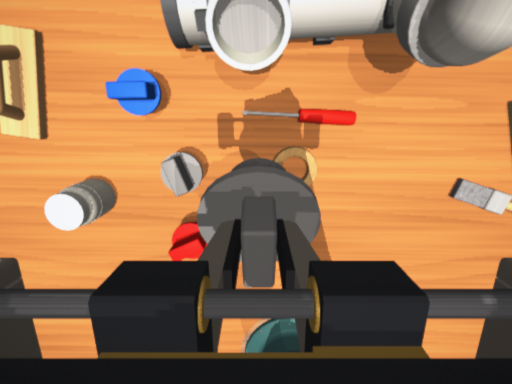

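```bash
python3 - <<'E'
from h import *
im=cv2.imread("pics/wrist3.png"); S=5
def ring(rr,x,y,yaw=0,n=80):
    a=np.linspace(0,2*np.pi,n); c,s=np.cos(yaw),np.sin(yaw)
    P=np.c_[rr*np.cos(a)*.866,rr*np.sin(a),rr*np.cos(a)*.5]
    return P@np.array([[c,s,0],[-s,c,0],[0,0,1]])+[x,y,.163]
v=cv2.resize(im[0:90,150:310],None,fx=S,fy=S,interpolation=2)
for rr in(.05,.042):
    q=((proj("wrist",ring(rr,.631,.094))-[150,0]+.5)*S).astype(np.int32); cv2.polylines(v,[q],True,(0,0,255) if rr>.045 else (0,255,0),1)
cv2.imwrite("pics/ov3.png",v)
E
```

```text
(no output)
```

View pics/ov3.png

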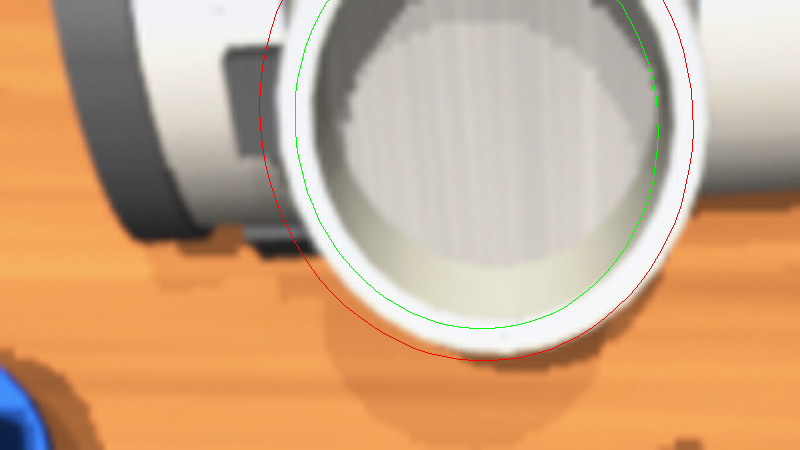

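```bash
python3 -m pendant '{"travel":[[-0.04,0,-0.01],[-0.06,0,-0.01],[-0.06,0,-0.01],[-0.05,0,0],[-0.03,0,0],[0,0,0],[0,0,0]],"roll":[0,0,0,0,0,0,0]}' 
python3 - <<'E'
from h import *
from scipy.optimize import least_squares
im=capture("wrist");cv2.imwrite("pics/w4.png",im);go([.6,.09,.33])
g=cv2.GaussianBlur(im.astype(np.float32),(0,0),.7)
def ring(rr,x,y,yaw,a):
    c,s=np.cos(yaw),np.sin(yaw)
    P=np.c_[rr*np.cos(a)*.866,rr*np.sin(a),rr*np.cos(a)*.5]
    return P@np.array([[c,s,0],[-s,c,0],[0,0,1]])+[x,y,.163]
# white mask of rim: bright & grey -> score = mean brightness on rim (r .043-.049) minus outside (.0515) & inside (.0405)
L=g.min(2); a=np.linspace(0,2*np.pi,180)
def samp(q): return cv2.remap(L,q[:,0].astype(np.float32)[None],q[:,1].astype(np.float32)[None],1)[0]
def score(p):
    f=lambda rr:samp(proj("wrist",ring(rr,p[0],p[1],p[2],a))).clip(0,255)
    return f(.0485).mean()+f(.044).mean()-f(.052).mean()-f(.0405).mean()
best=max((score((x,y,w)),x,y,w) for x in np.arange(.622,.642,.001) for y in np.arange(.082,.1,.001) for w in np.radians(np.arange(-12,13,3)))
print(best)
best=max((score((x,y,w)),x,y,w) for x in best[1]+np.arange(-.001,.0011,.0005) for y in best[2]+np.arange(-.001,.0011,.0005) for w in best[3]+np.radians(np.arange(-2,3,1)))
print(best,np.degrees(best[3]))
v=im[0:230,100:420].copy();S=2.5;v=cv2.resize(v,None,fx=S,fy=S,interpolation=2)
for rr in(.05,.042):
    q=((proj("wrist",ring(rr,*best[1:],a))-[100,0]+.5)*S).astype(np.int32); cv2.polylines(v,[q],True,(0,0,255),1)
cv2.imwrite("pics/ov4.png",v); lean("wrist")
E
```

```text
time_s: 7.97
tool_pos: [0.5278, 0.0871, 0.3305]
orientation: [-0.003, 0.707, -0.707, 0.002]
ft_force: [0.3, -0.3, -2.3]
width: 0.0236
tcp [0.5275 0.0873 0.3307] w 0.0237 t 8.0167
axes x,y,z: [[-1.0, -0.008, 0.001], [-0.001, -0.0, -1.0], [0.008, -1.0, 0.0]]
units [-0.2419  0.0022 -0.0071]Traceback (most recent call last):
  File "<stdin>", line 15, in <module>
  File "<stdin>", line 15, in <genexpr>
  File "<stdin>", line 14, in score
  File "<stdin>", line 13, in <lambda>
  File "h.py", line 8, in proj
    p,f,Rm,t=cam(c); v=(np.atleast_2d(X)-t)@Rm; return np.c_[p['cx']+f*v[:,0]/v[:,2],p['cy']+f*v[:,1]/v[:,2]]
             ~~~^^^
  File "h.py", line 5, in cam
    p=camera_params(c); q=np.array(p['rotation']); Rm=R.from_quat(q).as_matrix() if q.size==4 else q
ValueError: time passes only in moves, steps and waits
```

```bash
sed -i 's/^def cam(c):/import functools\n@functools.lru_cache\ndef cam(c):/' h.py; cat > fit.py <<'E'
from h import *
def ring(rr,x,y,yaw,a):
    c,s=np.cos(yaw),np.sin(yaw)
    P=np.c_[rr*np.cos(a)*.866,rr*np.sin(a),rr*np.cos(a)*.5]
    return P@np.array([[c,s,0],[-s,c,0],[0,0,1]])+[x,y,.163]
im=cv2.imread("pics/w4.png")
L=cv2.GaussianBlur(im.astype(np.float32),(0,0),.7).min(2); a=np.linspace(0,2*np.pi,180)
def samp(q): return cv2.remap(L,q[:,0].astype(np.float32)[None],q[:,1].astype(np.float32)[None],1)[0]
def score(p):
    f=lambda rr:samp(proj("wrist",ring(rr,p[0],p[1],p[2],a)))
    return f(.0485).mean()+f(.044).mean()-f(.052).mean()-f(.0405).mean()
b=max((score((x,y,w)),x,y,w) for x in np.arange(.622,.642,.001) for y in np.arange(.082,.1,.001) for w in np.radians(np.arange(-12,13,3)))
b=max((score((x,y,w)),x,y,w) for x in b[1]+np.arange(-.001,.0011,.0005) for y in b[2]+np.arange(-.001,.0011,.0005) for w in b[3]+np.radians(np.arange(-2,3,1)))
print(b,np.degrees(b[3]))
S=2.5;v=cv2.resize(im[0:230,100:420],None,fx=S,fy=S,interpolation=2)
for rr in(.05,.042):
    q=((proj("wrist",ring(rr,*b[1:],a))-[100,0]+.5)*S).astype(np.int32); cv2.polylines(v,[q],True,(0,0,255),1)
cv2.imwrite("pics/ov4.png",v); go([.6,.09,.33]); print(np.degrees(R.from_matrix(cam("wrist")[2]).as_euler('xyz')))
E
python3 fit.py
```

```text
(np.float32(160.81567), np.float64(0.632), np.float64(0.09500000000000001), np.float64(0.05235987755982989)) 3.0000000000000004
tcp [0.5275 0.0873 0.3307] w 0.0237 t 8.0167
axes x,y,z: [[-1.0, -0.008, 0.001], [-0.001, -0.0, -1.0], [0.008, -1.0, 0.0]]
units [-0.2419  0.0022 -0.0071]
[ 1.64703501e+02 -1.94581140e-02 -8.95160528e+01]
```

View pics/ov4.png

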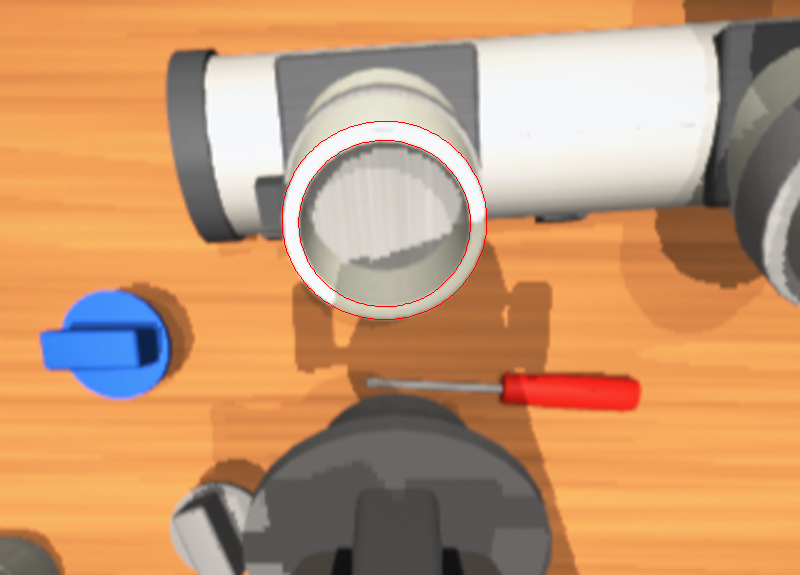

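The ring fit is good: mouth centre (0.632, 0.095, 0.163), yaw about 3°. I'll go to a pre-insertion point on the bore axis and match the yaw.

```bash
python3 -m pendant '{"travel":[[-0.04,0.03,-0.004],[-0.05,0.045,-0.004],[-0.05,0.045,-0.004],[-0.04,0.045,-0.005],[0,0,0],[0,0,0],[0,0,0]],"roll":[0,0,0,0,-0.088,0,0]}' 
python3 - <<'E'
from h import *
go([.6064,.0935,.238]); capture("wrist"); lean("wrist"); capture("scene"); lean("scene")
E
```

```text
time_s: 8.6
tool_pos: [0.5816, 0.0932, 0.2818]
orientation: [0.018, -0.707, 0.707, -0.018]
ft_force: [0.3, -0.0, -2.1]
width: 0.0234
tcp [0.5816 0.0932 0.2818] w 0.0234 t 8.6
axes x,y,z: [[-0.999, -0.052, 0.0], [-0.0, -0.0, -1.0], [0.052, -0.999, 0.0]]
units [-0.0828  0.146   0.0031]
0.79 [196.8, 155.3, 320.1, 285.5] 8631
[(np.float64(0.7906784335355764), np.int64(30), np.int64(30)), (np.float64(0.7898843400036717), np.int64(28), np.int64(26)), (np.float64(0.7764287018440752), np.int64(32), np.int64(126)), (np.float64(0.7753957485300769), np.int64(26), np.int64(59)), (np.float64(0.7600616388687454), np.int64(34), np.int64(246))]
0.96 [282.8, 129.6, 321.3, 166.0] 1029
[(np.float64(0.8583765112262521), np.int64(30), np.int64(35)), (np.float64(0.8485370051635112), np.int64(28), np.int64(43)), (np.float64(0.8408896492728828), np.int64(32), np.int64(46)), (np.float64(0.8180272108843537), np.int64(34), np.int64(67)), (np.float64(0.8157453936348409), np.int64(26), np.int64(55))]
```

```bash
python3 -m pendant '{"travel":[[-0.02,0.036,0.001],[-0.026,0.045,0.001],[-0.026,0.045,0.001],[-0.026,0.045,0],[-0.02,0.036,0],[-0.014,0.024,0],[0,0,0],[0,0,0]],"roll":[0,0,0,0,0,0,0,0]}' 255 8
python3 - <<'E'
from h import *
go([.6364,.095,.186]); im=capture("scene"); lean("scene"); p=proj("scene",[.632,.095,.163])[0].astype(int)
a=im[p[1]-70:p[1]+50,p[0]-80:p[0]+80]; 
w=capture("wrist"); cv2.imwrite("pics/m5.png",np.hstack([cv2.resize(a,(400,300)),cv2.resize(w,(400,300))]))
E
```

```text
time_s: 9.47
tool_pos: [0.6216, 0.0945, 0.2113]
orientation: [-0.019, 0.707, -0.707, 0.018]
ft_force: [-0.2, 0.1, -3.1]
width: 0.0239
tcp [0.6216 0.0945 0.2113] w 0.0239 t 9.4667
axes x,y,z: [[-0.999, -0.053, 0.002], [-0.002, 0.0, -1.0], [0.053, -0.999, -0.0]]
units [-0.0494  0.0844  0.001 ]
0.69 [292.1, 155.9, 326.7, 189.3] 852
[(np.float64(0.778393351800554), np.int64(28), np.int64(9)), (np.float64(0.7763401109057301), np.int64(26), np.int64(12)), (np.float64(0.7738646895273401), np.int64(30), np.int64(17)), (np.float64(0.7711397058823529), np.int64(24), np.int64(13)), (np.float64(0.7619485294117647), np.int64(32), np.int64(23))]
```

View pics/m5.png

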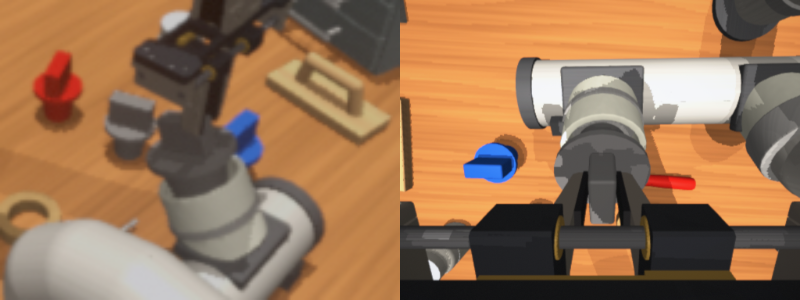

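The plug is partly in the bore with no contact force. Pushing on.

```bash
python3 -m pendant '{"travel":[[-0.01,0.017,0],[-0.01,0.017,0],[-0.01,0.017,0],[-0.01,0.017,0],[-0.005,0.01,0],[0,0,0]],"roll":[0,0,0,0,0,0]}'
python3 - <<'E'
from h import *
go([.6364,.095,.186]); capture("wrist"); lean("wrist")
E
```

```text
time_s: 10.12
tool_pos: [0.6328, 0.0946, 0.1874]
orientation: [0.021, -0.706, 0.707, -0.016]
ft_force: [-5.9, -1.2, 2.9]
width: 0.0238
tcp [0.6328 0.0946 0.1874] w 0.0238 t 10.1167
axes x,y,z: [[-0.999, -0.053, 0.007], [-0.006, -0.001, -1.0], [0.053, -0.999, 0.001]]
units [-0.0119  0.0045 -0.0008]
0.72 [195.1, 166.3, 320.6, 283.7] 8247
[(np.float64(0.7540697139703854), np.int64(32), np.int64(48)), (np.float64(0.7496563731329607), np.int64(30), np.int64(66)), (np.float64(0.746787812041116), np.int64(34), np.int64(110)), (np.float64(0.7373196624625714), np.int64(28), np.int64(121)), (np.float64(0.7278262450018175), np.int64(36), np.int64(238))]
```

```bash
python3 -m pendant '{"travel":[[0,0.008,0],[-0.003,0.008,0],[-0.003,0.006,0],[0,0,0]],"roll":[0,0,0,0]}' 255 5
python3 -m pendant '{"travel":[[0,0,0],[0,0,0],[0,0,0],[0,0,0]],"roll":[0,0,0,0]}' 150
python3 - <<'E'
from h import *
go([.6364,.095,.186]);
im=capture("scene"); p=proj("scene",[.632,.095,.163])[0].astype(int)
a=im[p[1]-60:p[1]+45,p[0]-70:p[0]+70]; 
w=capture("wrist"); cv2.imwrite("pics/m6.png",np.hstack([cv2.resize(a,(400,300),interpolation=2),cv2.resize(w[100:292,128:384],(400,300))]))
E
```

```text
time_s: 10.55
tool_pos: [0.6371, 0.0947, 0.1828]
orientation: [0.019, -0.707, 0.707, -0.018]
ft_force: [-3.0, -1.5, 4.1]
width: 0.0239
time_s: 10.88
tool_pos: [0.6372, 0.0952, 0.1821]
orientation: [-0.019, 0.707, -0.707, 0.019]
ft_force: [0.3, -0.2, -0.6]
width: 0.0383
tcp [0.6372 0.0952 0.1821] w 0.0383 t 10.8833
axes x,y,z: [[-0.999, -0.053, -0.0], [0.0, 0.0, -1.0], [0.053, -0.999, -0.0]]
units [ 0.0028 -0.013   0.0006]
```

View pics/m6.png

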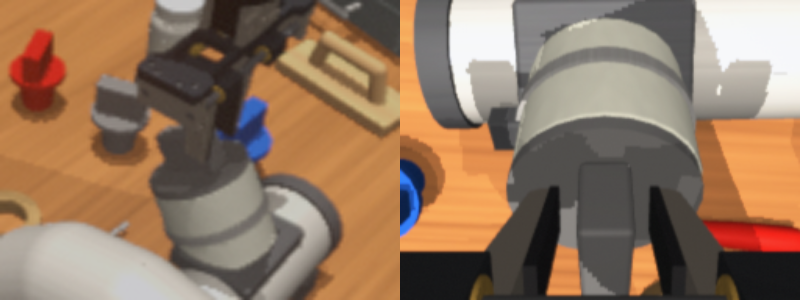

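```bash
python3 -m pendant '{"travel":[[0,0,0],[0,-0.03,0],[0,-0.06,0],[0,-0.08,0],[0,-0.08,0],[0,-0.05,0],[0,0,0]],"roll":[0,0,0,0,0,0,0]}' 120
python3 -m pendant '{"travel":[[0.04,0,0],[0.05,0.0,0.005],[0.03,0,0],[0,0,0],[0,0,0],[0,0,0],[0,0,0],[0,0,0]],"roll":[0,0,0,0,0,0,0,0]}' 255
python3 - <<'E'
from h import *
go([.602,.0937,.212]);
im=capture("scene"); p=proj("scene",[.632,.095,.163])[0].astype(int)
a=im[p[1]-60:p[1]+45,p[0]-70:p[0]+70]
w=capture("wrist"); cv2.imwrite("pics/m7.png",np.hstack([cv2.resize(a,(400,300),interpolation=2),cv2.resize(w[60:252,128:384],(400,300))]))
E
```

```text
time_s: 11.57
tool_pos: [0.6391, 0.096, 0.2769]
orientation: [-0.016, 0.707, -0.707, 0.021]
ft_force: [0.7, 0.9, 0.5]
width: 0.0487
time_s: 12.23
tool_pos: [0.6016, 0.0918, 0.2719]
orientation: [-0.019, 0.707, -0.707, 0.019]
ft_force: [-0.7, -1.8, 0.2]
width: 0.0003
tcp [0.6016 0.0918 0.2719] w 0.0003 t 12.2333
axes x,y,z: [[-0.999, -0.053, 0.0], [-0.0, 0.0, -1.0], [0.053, -0.999, -0.0]]
units [-0.0018  0.1997 -0.0063]
```

View pics/m7.png

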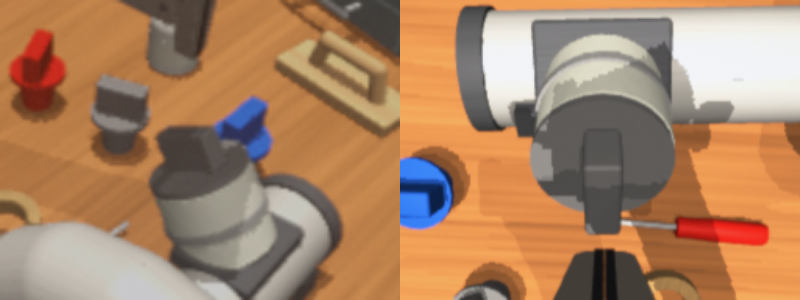

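It is standing in the bore, flange on the mouth. I'll press gently on top to be sure it is home.

```bash
python3 -m pendant '{"travel":[[0,0.04,-0.003],[0,0.06,-0.003],[0,0.06,0],[0,0.03,0],[0,0.015,0],[0,0.01,0],[0,0,0]],"roll":[0,0,0,0,0,0,0]}'
python3 -m pendant '{"travel":[[0,0.01,0],[0,0.01,0],[0,0,0]],"roll":[0,0,0]}'
```

```text
time_s: 12.92
tool_pos: [0.6011, 0.0936, 0.2074]
orientation: [-0.019, 0.707, -0.707, 0.019]
ft_force: [-0.2, 0.3, 0.1]
width: 0.0005
time_s: 13.17
tool_pos: [0.6011, 0.0935, 0.2016]
orientation: [0.019, -0.707, 0.707, -0.019]
ft_force: [-0.7, 0.4, 0.3]
width: 0.0004
```

```bash
python3 -m pendant '{"travel":[[0,0.01,0],[0,0,0]],"roll":[0,0]}'
python3 -m pendant '{"travel":[[0,0.01,0],[0,0,0]],"roll":[0,0]}'
python3 -m pendant '{"travel":[[0,0.007,0],[0,0,0]],"roll":[0,0]}'
```

```text
time_s: 13.33
tool_pos: [0.6009, 0.0934, 0.1984]
orientation: [0.019, -0.707, 0.707, -0.019]
ft_force: [-0.3, -0.1, -0.0]
width: 0.0003
time_s: 13.5
tool_pos: [0.6008, 0.0934, 0.1952]
orientation: [0.019, -0.707, 0.707, -0.018]
ft_force: [-0.2, -0.3, -0.7]
width: 0.0003
time_s: 13.67
tool_pos: [0.6009, 0.0934, 0.1932]
orientation: [0.019, -0.707, 0.707, -0.018]
ft_force: [0.2, 0.5, -0.1]
width: 0.0007
```

No contact where I expected the bar top, and my picture allowance is used up. I'll back off and measure the stopper's pose numerically with a silhouette fit in all three cameras.

```bash
python3 -m pendant '{"travel":[[0,-0.06,0],[0,-0.1,0],[0.05,-0.1,0],[0.1,-0.05,0],[0.1,0,0],[0.05,0,0],[0,0,0]],"roll":[0,0,0,0,0,0,0]}'
cat > pose.py <<'E'
from h import *
from scipy.optimize import minimize
import sys
def model(c,p):  # p: shoulder x,y,z (m), lean, yaw about own axis/trunk, side tilt
    x,y,z,th,yaw,ph=p
    M=R.from_euler('zyx',[yaw,-th,ph]).as_matrix()
    f=lambda P:proj(c,np.array([x,y,z])+((P-[0,0,45])/1000)@M.T)
    m=np.zeros((384*4,512*4),np.uint8); L=pts()
    for P in (np.r_[L[2],L[3]],BAR): cv2.fillConvexPoly(m,cv2.convexHull(((f(P)+.5)*4).astype(np.float32)).astype(np.int32),1)
    return cv2.resize(m.astype(np.float32),(512,384),interpolation=cv2.INTER_AREA)
K={}
for c in("wrist","scene","top"):
    capture(c); o=outline_of(c,"large_stopper")
    for d in o[:2]: print(c,d['conf'],d['extent'],d['mask'].sum())
    if o and o[0]['conf']>.4: K[c]=o[0]['mask'].astype(np.float32)
def cost(p,cs): return sum(1-np.minimum(model(c,p),K[c]).sum()/np.maximum(model(c,p),K[c]).sum() for c in cs)
p0=np.array([.632,.095,.163,np.radians(30),np.radians(3),0])
for cs in [list(K)]+[[c] for c in K]:
    best=None
    for dz in(0,-.008,.01):
      for dt in(-12,0,12):
        s=p0+[0,0,dz,np.radians(dt),0,0]
        r=minimize(cost,s,args=(cs,),method='Nelder-Mead',options=dict(maxfev=350,initial_simplex=np.vstack([s]+[s+d for d in np.diag([.006,.006,.006,.1,.1,.05])])))
        if best is None or r.fun<best.fun: best=r
    print(cs,round(cost(p0,cs),3),round(best.fun,3),best.x[:3].round(4),np.degrees(best.x[3:]).round(1))
E
timeout 400 python3 pose.py; python3 -c "
from h import *
go([.6,.09,.33])"
```

```text
time_s: 14.25
tool_pos: [0.5088, 0.0889, 0.2875]
orientation: [0.019, -0.706, 0.708, -0.019]
ft_force: [0.3, -0.7, -0.1]
width: 0.0005
wrist 0.56 [211.6, 16.2, 309.3, 117.8] 7698
scene 0.64 [295.4, 164.2, 332.1, 190.0] 664
['wrist', 'scene'] 0.135 0.115 [0.6327 0.0948 0.1616] [32.4 -8.3 -0.1]
['wrist'] 0.03 0.014 [0.6333 0.0953 0.1596] [28.   3.4  1. ]
['scene'] 0.105 0.053 [0.6243 0.1042 0.1499] [31.1 -8.5 -0.4]
tcp [0.512  0.0887 0.2862] w 0.0006 t 14.55
axes x,y,z: [[-0.999, -0.052, 0.001], [-0.001, 0.001, -1.0], [0.052, -0.999, -0.001]]
units [-0.2932 -0.1462  0.0111]
```

The wrist fit puts the shoulder at (0.633, 0.095, 0.160), leaning 28°. That is about 3–4 mm from the mouth, so it looks seated. I'll test it by pressing nearer the bar's middle until I feel contact.

```bash
python3 -m pendant '{"travel":[[-0.05,0,0],[-0.1,0,0],[-0.1,0.03,0],[-0.07,0.06,0],[-0.03,0.06,0],[0,0.04,0],[0,0.02,0],[0,0,0]],"roll":[0,0,0,0,0,0,0,0]}'
python3 -m pendant '{"travel":[[0,0.014,0],[0,0,0]],"roll":[0,0]}'
python3 -m pendant '{"travel":[[0,0.014,0],[0,0,0]],"roll":[0,0]}'
python3 -m pendant '{"travel":[[0,0.014,0],[0,0,0]],"roll":[0,0]}'
```

```text
time_s: 15.22
tool_pos: [0.6146, 0.0943, 0.2216]
orientation: [0.02, -0.707, 0.707, -0.017]
ft_force: [-0.0, 0.1, -0.3]
width: 0.0006
time_s: 15.38
tool_pos: [0.6158, 0.0944, 0.22]
orientation: [0.018, -0.707, 0.707, -0.019]
ft_force: [-0.8, 0.0, -0.5]
width: 0.0008
time_s: 15.55
tool_pos: [0.6159, 0.0942, 0.2155]
orientation: [0.018, -0.707, 0.707, -0.019]
ft_force: [-0.4, -0.8, 0.2]
width: 0.0006
time_s: 15.72
tool_pos: [0.6157, 0.0941, 0.2107]
orientation: [0.019, -0.707, 0.707, -0.019]
ft_force: [-0.2, 0.2, 0.1]
width: 0.0005
```

```bash
python3 -m pendant '{"travel":[[0,0.01,0],[0,0,0]],"roll":[0,0]}'
python3 -m pendant '{"travel":[[0,0.01,0],[0,0,0]],"roll":[0,0]}'
python3 -m pendant '{"travel":[[0,0.01,0],[0,0,0]],"roll":[0,0]}'
python3 -m pendant '{"travel":[[0,0.01,0],[0,0,0]],"roll":[0,0]}'
```

```text
time_s: 15.88
tool_pos: [0.6158, 0.0942, 0.2075]
orientation: [0.019, -0.707, 0.707, -0.018]
ft_force: [0.3, -0.2, 0.1]
width: 0.0004
time_s: 16.05
tool_pos: [0.6158, 0.0942, 0.2044]
orientation: [0.019, -0.707, 0.707, -0.018]
ft_force: [0.1, 0.1, -0.7]
width: 0.0008
time_s: 16.22
tool_pos: [0.6158, 0.0942, 0.2014]
orientation: [0.019, -0.707, 0.707, -0.018]
ft_force: [-0.5, -0.1, -0.1]
width: 0.0004
time_s: 16.38
tool_pos: [0.6158, 0.0942, 0.1984]
orientation: [0.019, -0.707, 0.707, -0.018]
ft_force: [-0.2, 0.2, 0.1]
width: 0.0004
```

```bash
python3 -m pendant '{"travel":[[0,0.01,0],[0,0,0]],"roll":[0,0]}'
python3 -m pendant '{"travel":[[0,0.01,0],[0,0,0]],"roll":[0,0]}'
python3 -m pendant '{"travel":[[0,0.008,0],[0,0,0]],"roll":[0,0]}'
```

```text
time_s: 16.55
tool_pos: [0.6158, 0.0942, 0.1954]
orientation: [0.019, -0.707, 0.707, -0.018]
ft_force: [0.2, 0.0, 0.4]
width: 0.0006
time_s: 16.72
tool_pos: [0.6159, 0.0943, 0.1926]
orientation: [-0.019, 0.707, -0.707, 0.019]
ft_force: [-1.1, -0.0, 1.3]
width: 0.0003
time_s: 16.88
tool_pos: [0.6163, 0.0944, 0.1922]
orientation: [0.018, -0.707, 0.707, -0.019]
ft_force: [-2.6, -1.1, 8.1]
width: 0.0006
```

```bash
python3 -m pendant '{"travel":[[0,0.012,0],[0,0,0],[0,0,0]],"roll":[0,0,0]}'
python3 -m pendant '{"travel":[[0,0.01,0],[0,0,0],[0,0,0]],"roll":[0,0,0]}'
```

```text
time_s: 17.13
tool_pos: [0.6166, 0.0944, 0.1916]
orientation: [0.018, -0.706, 0.707, -0.02]
ft_force: [-9.2, -2.9, 23.8]
width: 0.0002
time_s: 17.38
tool_pos: [0.6168, 0.0944, 0.1913]
orientation: [0.017, -0.706, 0.708, -0.02]
ft_force: [-15.5, -4.5, 36.7]
width: 0.0005
```

It holds solid at 37 N with only about 1 mm of give. I'll retreat and take a two-view wrist check of the final pose.

```bash
python3 -m pendant '{"travel":[[0,-0.06,0],[0,-0.1,0],[0.03,-0.1,0],[0.08,-0.06,0],[0.1,0,0],[0.1,0,0],[0.04,0,0],[0,0,0],[0,0,0]],"roll":[0,0,0,0,0,0,0,0,0]}'
cat > two.py <<'E'
import sys; from h import *; import pickle
p=cam("wrist"); im=capture("wrist"); o=outline_of("wrist","large_stopper"); print([(d['conf'],d['extent']) for d in o[:2]],tool()[1])
pickle.dump((p,o[0]['mask']),open(sys.argv[1],"wb")); cv2.imwrite(f"pics/{sys.argv[1]}.png",im)
o=outline_of("wrist","small_stopper"); print([(round(d['conf'],2),d['extent']) for d in o])
E
python3 two.py v1
python3 -m pendant '{"travel":[[0,-0.05,-0.05],[0,-0.05,-0.1],[0,0,-0.1],[0,0,-0.08],[0,0,-0.03],[0,0,0],[0,0,0]],"roll":[0,0,0,0,0,0,0]}'
python3 two.py v2
python3 - <<'E'
import h,pickle,numpy as np,cv2
from scipy.optimize import minimize
V={k:pickle.load(open(k,"rb")) for k in("v1","v2")}
h.cam=lambda c:V[c][0]
src=open("pose.py").read(); ns={}
exec(src[src.index("def model"):src.index("K={}")],{**vars(h)},ns); model=ns['model']
K={k:V[k][1].astype(np.float32) for k in V}
def cost(p): return sum(1-np.minimum(m:=model(c,p),K[c]).sum()/np.maximum(m,K[c]).sum() for c in K)
p0=np.array([.632,.095,.163,np.radians(30),np.radians(3),0]); b=None
for dz in(0,-.01,.01):
  for dt in(-10,0,10):
    s=p0+[0,0,dz,np.radians(dt),0,0]
    r=minimize(cost,s,method='Nelder-Mead',options=dict(maxfev=400,initial_simplex=np.vstack([s]+[s+d for d in np.diag([.006,.006,.006,.1,.1,.05])])))
    if b is None or r.fun<b.fun:b=r
print(cost(p0),b.fun,b.x[:3].round(4),np.degrees(b.x[3:]).round(1))
E
```

```text
time_s: 18.13
tool_pos: [0.5115, 0.0885, 0.2806]
orientation: [0.018, -0.707, 0.707, -0.019]
ft_force: [-0.1, -0.5, 0.3]
width: 0.0008
[(0.81, [209.2, 16.3, 311.7, 123.0])] [0.51219182 0.08863719 0.28005483]
[(0.92, [96.6, 97.1, 160.0, 145.4]), (0.84, [158.6, 188.0, 200.4, 241.6]), (0.73, [160.5, 0.2, 414.1, 81.2]), (0.4, [187.9, 258.4, 199.1, 260.7])]
time_s: 18.87
tool_pos: [0.5059, 0.1959, 0.3093]
orientation: [0.019, -0.707, 0.707, -0.018]
ft_force: [0.8, -0.4, -0.2]
width: 0.0005
[(0.73, [308.4, 26.8, 403.5, 123.3])] [0.50612851 0.19466035 0.30944072]
[(0.92, [185.0, 99.3, 236.1, 143.0]), (0.87, [229.2, 182.3, 268.1, 224.1]), (0.4, [300.2, 0.0, 393.0, 79.6]), (0.4, [331.4, 180.6, 379.7, 229.0])]
0.14042604 0.03739088773727417 [0.6299 0.0952 0.1607] [29.7 -0.7  3.6]
```

Two-view fit: shoulder (0.630, 0.095, 0.161), lean 29.7°, about 3 mm from the measured mouth centre. The gripper is clear of everything, so I'm handing in.

```bash
python3 - <<'E'
from h import *
d=outline_of("wrist","small_stopper")[1]['extent']; print(back("wrist",(d[1]+d[3])/2,(d[0]+d[2])/2,.06).round(3), back("top",(207.8+229.5)/2,(190.1+205.2)/2,.06).round(3))
r.close_job()
E
```

```text
[0.441 0.209 0.06 ] [0.431 0.203 0.06 ]
the job is handed in; nothing more can be done
```

The bare inlet was the wide one, and I closed it with the large grey stopper; the job is handed in at about 19 s of the 42 s allowed. I gripped the stopper's bar off-centre so it hung leaning about 29°, slid it down the bore, released it and pressed it home with the closed fingers.

**Last checks**
- **Press:** the stopper held against 37 N with only about 1 mm of give.
- **Position:** fitting its outline in two wrist-camera views puts the flange underside about 3 mm from the measured mouth centre (limit 8 mm).
- **Lean:** the same fit gives 29.7° against the bore's 30°. It also shows 3.6° of side tilt, which I take to be mostly fit error.
- **Small grey stopper:** the last measurement is about 12 mm from its first position, within measurement error. I never went near it.
- **Bystanders:** I saw none move, but did not measure them at the end.

**Disagreements**
- The closed fingers touched the bar about 15 mm lower than I calculated. I think the fingertips sit higher when shut, but I did not confirm it.
- An earlier outline fit from the scene camera alone was about 17 mm off. The stopper covers few pixels in that view, so I relied on the wrist views.

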